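Press the hand stamp onto the marked ring of a form on a sloping stand

ROBOT

A 6-joint arm with a two-finger parallel gripper is mounted at the origin on a cart in front of the work surface, level with it; the furniture and walls round the work are solid. World frame = base frame: x ahead of the robot, y to its left, z up, the work surface at z = 0. Lengths are in m, angles in rad, forces in N, time in s.
With the tool pointing down it reaches from about 0.25 to 0.775 m from the base axis. Payload 4 kg.
Tool frame: the origin (TCP) lies at the very end of the fingers, on their centre line; the grasp point (between the pads) lies 19 mm behind it (robot.pinch_z is the distance from the TCP to the grasp point, in m); z points along the fingers, y is the line along which they close (so a half turn about z gives the same grasp; the last joint's range is limited). The gripper opens to 94 mm and grips with 3 to 60 N. Pads are 16 mm wide; open, the fingers measure 119 mm over their backs; the gripper's body (75 mm by 177 mm) begins 78 mm behind the grasp point.
Start: joints at [1.118, 0.087, 1.371, -0, 1.684, -0.103], TCP at [0.189, 0.517, 0.206] pointing down, gripper open.
Joint ranges: [-3.1, 3.1], [-0.76, 2.03], [0.27, 2.55], [-1.08, 4.22], [0.17, 2.65], [-2.57, 2.57]. Speed limits (rad/s): [2.79, 2.79, 3.14, 3.14, 3.14, 3.14].

INTERFACE

Orientations are given as [roll, pitch, yaw] about the fixed x, y, z axes, in that order (R = Rz(yaw) Ry(pitch) Rx(roll)).
In Python, from bench import robot gives the robot as it stands.
- The arm moves only by the tool arm_command, never from a script. Its argument "targets" is one flat list of numbers, 7 for each row, row after row: the turn, a rotation vector about the tool's x, y, z in degrees, then the shift along the tool's x, y, z in mm, then the closure, from -1 (fully open) to 1 (shut). In form: [ax, ay, az, x, y, z, hand, ax, ay, az, x, y, z, hand, ...]. A call has 1 to 20 rows; each row is the pose to reach, as a shift and turn from the pose commanded when the call began, along the tool's axes at that moment; what a row does not reach only later rows make up. A row lasts 1/10 s, in which the tool goes at most 50 mm and 8.59 degrees, less where a joint would pass 70% of its speed; a pose out of reach is approached as far as the arm can. A call with a gripper value outside its range is refused whole. The fingers move at their own pace and stop on an object; the grip force is fixed at half the most. Time passes only in rows, so rows that repeat a pose let the fingers close. It gives the time, the measured TCP pose, the force, the opening and the grip force at its end, in the units of the state.
- robot.get_obs(): the state, without advancing time (a new reading comes with each control period).
- robot.snapshot(name): name is "scene" or "top"; returns a dict with "color" (480x640x3 uint8, red, green, blue), "range_z" (480x640 float32, m along the optical axis (not along the pixel's ray), 0 where there is no reading), "fx", "fy", "cx", "cy" (pixels), "T" (4x4, takes a point from camera to world coordinates). Camera axes: x right, y down, z forward; pixel columns grow to the right and rows downward; lengths in m; the calibration is good to about 2 mm. A picture is of the moment at which its call begins.
- robot.close_job(): hands the job in; it is judged then, once.
The state is a dict: "time": time; "joint_positions": joint angles; "qvel": joint speeds; "joint_torque": joint torques, N m; "tool_pos": TCP position; "ee_rot": TCP orientation; "wrist_force": force on the tool from outside, world axes, zero at the start; "wrist_torque": the same for the moment, N m; "width": finger opening in m; "finger_force": force on a finger pad.
Only numpy, scipy, OpenCV 4.12 (cv2) and the standard library are available. Lean on these libraries where they do the work, as an engineer would, in place of code of your own. Each camera call takes 0.05 s, during which the arm holds its last target. There are 200 camera calls.

TASK

Take the wooden round hand stamp off the freely turning desk carousel and press it lightly onto the form on the sloping stand: inside the red ring, its face flat on the form, so that the sprung plate under the form sinks about half way, never to its stop. Do not touch the form or its stand with the stamp outside the ring, leave the glue stick and the correction bottle standing on the carousel and do not disturb the small label roll. Finish while holding: the stamp stays gripped and pressed on the ring when the program ends.

Things in the scene. Friction and masses are not known exactly. Their poses are not given: they have to be found in the camera images.
- stamp: loose hand stamp (already inked) of brown turned wood, 64 mm high, foot 39 mm in diameter and 20 mm high, neck 20 mm thick, round knob 24 mm in diameter from 32 to 64 mm above the face: grip it at 45 to 50 mm. 40 to 70 g. Origin: centre of its underside, the printing face; z along the handle, away from the face. Stands upright on the tray; yaw does not matter.
- stamp_face (a point): centre of the stamp's flat printing face (same point as the stamp's origin)
- carousel: fixed black foot of the desk carousel, 140 mm across, origin on the desk at the axis of the turning tray. The stamp, the glue stick and the correction bottle stand on the tray about 64 mm from the axis and about a third of a turn apart, in any order and at any angle.
- tray (a joint): angle of the carousel's grey round tray in rad: 208 mm across, floor 18 mm and rim 25 mm above the desk, small steel knob in the middle up to 33 mm above the desk. It spins freely on its upright axis with next to no friction, so a sideways push on anything that stands on it turns it.
- glue: glue stick, yellow with a red cap, 26 mm in diameter, 88 mm high, loose, standing on the tray; origin at the centre of its underside, z up. Leave it standing.
- corrector: small white and blue correction fluid bottle with a black cap, 28 mm in diameter, 65 mm high, loose, standing on the tray; origin at the centre of its underside, z up. Leave it standing.
- stand: fixed sloping form stand, grey frame 156 mm deep by 144 mm wide on a dark base; origin on the desk under its middle, x axis level, uphill, away from its low front edge. Its frame slopes up 15 degrees along +x: the frame's rim is 35 mm above the desk at the front edge and 75 mm at the back edge.
- plate (a joint): how far the sprung plate under the form is pushed in along its own normal, in m: 0 at rest, stop at 0.010, half way 0.005. It starts to move at about 1 N and takes 1 N more for each mm: about 6 N half way, 11 N at the stop. It springs back.
- mark (a point): centre of the red ring (inner diameter 55 mm, with a small cross) on the white form; moves with the sprung plate (142 x 130 mm). z: out of the form, square to it (15 degrees from vertical, towards the stand's low front); x: up the slope; y: level. At rest 56 mm above the desk, form 4 mm above the frame's rim; 12 mm downhill and 20 mm to -y of the plate's middle.
- roll: small white roll of labels standing on end, 62 mm across, 40 mm high, loose, on the desk between and behind the carousel and the stand; origin at the centre of its underside. Leave it alone.

How it is judged:
On the way:
1. the stamp is gripped and lifted clear of the carousel (height (world z) of stamp above 0.06 m and contact force between stamp and the fingers above 1 N and contact force between stamp and carousel below 0.05 N and contact force between stamp and stand below 0.05 N), for 0.2 s.
At the end, for the whole second after the job is handed in: Stamp gripped and still, its face within 8 mm of the ring's centre and within 0.1 rad of flat on the form, the plate pressed in 2 to 8 mm of its 10 (1 to 15 N); glue stick and correction bottle upright on the carousel, label roll moved under 20 mm (distance between stamp_face and mark below 0.008 m and angle between the z axis of stamp and the z axis of mark, either way round below 0.1 rad and angle between stamp's own z axis and vertical below 1 rad and value of joint plate between 0.002 and 0.008 m and contact force between stamp and stand between 1 and 15 N and contact force between stamp and the fingers above 1 N and linear speed of stamp below 0.02 m/s and angle between each of glue, corrector's own z axis and vertical below 0.2 rad and horizontal distance between each of glue, corrector and carousel below 0.095 m and height (world z) of each of glue, corrector below 0.03 m and distance of roll from where it was at the start of the episode below 0.02 m); the arm keeps its last pose, push and grip.
It fails at once if the stamp touches the form or its stand outside the ring (contact force between stamp and stand above 1 N and distance between stamp_face and mark above 0.016 m).
It fails at once if the sprung plate is pressed to its stop (value of joint plate above 0.0097 m).
It fails at once if the glue stick is tipped or lifted off the carousel (angle between glue's own z axis and vertical above 0.4 rad or height (world z) of glue above 0.04 m).
It fails at once if the correction bottle is tipped or lifted off the carousel (angle between corrector's own z axis and vertical above 0.4 rad or height (world z) of corrector above 0.04 m).
It fails at once if the small label roll is pushed away (distance of roll from where it was at the start of the episode above 0.02 m).
It also fails if it takes over 43 s, if anything falls off the work surface, if the arm or the gripper's body presses on something with over 40 N, if the wrist force passes 120 N, or if a joint passes its speed limit or range.

## Working session

There is one attempt and no reset: what is moved stays moved. The work goes in short steps, Python scripts to look and compute and a tool call to move; the robot and the scene stay as the last step left them, time stands still between calls to the robot, and variables do not carry over. Pictures are saved under pics/ and viewed, at most 10 in all, crops included, and the job is handed in when it is done.

Besides the shell and the picture viewer there is one more tool, called after "Emit:" as name(argument=value, ...) on one line, values as JSON. arm_command: Moves the arm, as the interface text tells. Its arguments: {"type":"object","properties":{"targets":{"type":"array"}},"required":["targets"]}

```bash
mkdir -p pics; ls; python3 - <<'E'
from bench import robot
import cv2,numpy as np
for n in ["top","scene"]:
    s=robot.snapshot(n); np.savez(f"{n}0.npz",**s)
    cv2.imwrite(f"pics/{n}0.png",s["color"][:,:,::-1]); print(n,s["fx"],s["cx"],s["cy"],s["T"].round(3).tolist())
o=robot.get_obs(); print(o)
E
```

```text
pics
top 525.1788127891826 323.6914479188076 234.35935459244783 [[-0.015, -0.994, 0.105, 0.444], [-1.0, 0.015, 0.008, 0.076], [-0.01, -0.105, -0.994, 1.142], [0.0, 0.0, 0.0, 1.0]]
scene 621.5950611936092 318.81265107908285 247.92739662203914 [[0.787, -0.312, 0.533, 0.043], [-0.617, -0.42, 0.666, -0.581], [0.016, -0.852, -0.523, 0.581], [0.0, 0.0, 0.0, 1.0]]
{'time': 0.1, 'joint_positions': array([ 1.11789746e+00,  8.78793811e-02,  1.37206818e+00,  4.39260924e-05,
        1.68358683e+00, -1.03088971e-01]), 'qvel': array([ 0.00013109, -0.00320785, -0.00432277, -0.00072755,  0.00039341,
       -0.0007019 ]), 'joint_torque': array([ 2.20450995e-03, -3.41249120e+01, -3.03302407e+01,  7.18846405e-02,
        3.03994899e-02, -9.62075228e-05]), 'tool_pos': array([0.18826974, 0.51626502, 0.20443987]), 'ee_rot': array([-3.13966572e+00, -2.43241900e-04,  2.79178742e+00]), 'wrist_force': array([-0.11311726,  0.4419425 , -0.66488486]), 'wrist_torque': array([-0.01987595,  0.03894927, -0.03398117]), 'finger_force': 0.0, 'width': 0.09421837916468422}
```

View pics/top0.png

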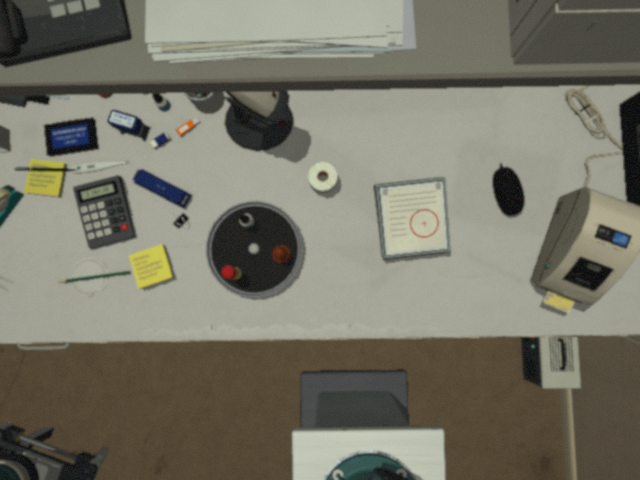

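View pics/scene0.png

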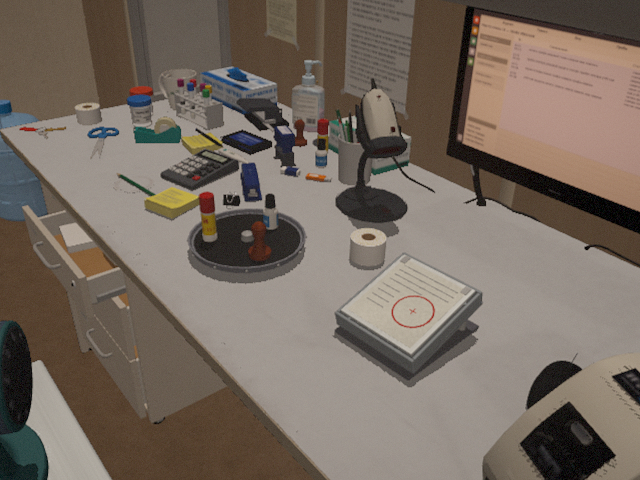

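The top view shows the tray at about (253,250), with the stamp at (282,254), the glue at (230,272) and the corrector at (247,220). The ring is at (424,223) and the roll at (323,177). The scene view shows the stamp at (260,240) and the ring at (413,311).

```bash
cat > h.py <<'E'
import numpy as np,cv2
def ray(s,uv):
    d=np.array([(uv[0]-s["cx"])/s["fx"],(uv[1]-s["cy"])/s["fy"],1]); return s["T"][:3,3],s["T"][:3,:3]@d
def onz(s,uv,z):
    o,d=ray(s,uv); return o+d*(z-o[2])/d[2]
def tri(s1,p1,s2,p2):
    o1,d1=ray(s1,p1);o2,d2=ray(s2,p2)
    k=np.linalg.lstsq(np.c_[d1,-d2],o2-o1,rcond=None)[0]
    a=o1+d1*k[0];b=o2+d2*k[1]; return (a+b)/2,np.linalg.norm(a-b)
def cloud(s,m):
    v,u=np.nonzero(m&(s["range_z"]>0)); z=s["range_z"][v,u]
    P=np.c_[(u-s["cx"])/s["fx"]*z,(v-s["cy"])/s["fy"]*z,z]
    return P@s["T"][:3,:3].T+s["T"][:3,3]
def box(s,x0,x1,y0,y1):
    m=np.zeros(s["color"].shape[:2],bool); m[y0:y1,x0:x1]=1; return m
E
python3 - <<'E'
from h import *
t=dict(np.load("top0.npz"));s=dict(np.load("scene0.npz"))
def hsv(q):return cv2.cvtColor(q["color"],cv2.COLOR_RGB2HSV).astype(int)
ht,hs=hsv(t),hsv(s)
def red(h,S=90,V=50):return ((h[...,0]<14)|(h[...,0]>168))&(h[...,1]>S)&(h[...,2]>V)
# stamp
mt=red(ht)&box(t,268,296,240,268); ms=red(hs)&box(s,244,275,218,266)
for q,m in((t,mt),(s,ms)):
    v,u=np.nonzero(m);print("stamp",m.sum(),u.mean(),v.mean(),u.min(),u.max(),v.min(),v.max()); P=cloud(q,m);print(P.mean(0),P[:,2].max(),len(P))
    for r in range(v.min(),v.max()+1): 
        if q is s: print(r,u[v==r].min(),u[v==r].max(),end='; ')
# ring
for q,h,b in((t,ht,(405,445,205,242)),(s,hs,(385,440,290,332))):
    m=red(h,40,80)&box(q,*b); pts=np.argwhere(m)[:,::-1].astype(np.float32)
    e=cv2.fitEllipse(cv2.convexHull(pts)); print("ring",e,onz(q,e[0],.056))
# form plane
for q,b in((t,(385,442,190,250)),(s,(375,440,280,335))):
    P=cloud(q,box(q,*b)); c=P.mean(0); n=np.linalg.svd(P-c)[2][2]; n*=np.sign(n[2]);print("plane",c,n,np.degrees(np.arccos(n[2])),np.degrees(np.arctan2(-n[1],-n[0])))
# form white edges in top
m=(ht[...,1]<60)&(ht[...,2]>150)&box(t,383,445,188,254)
c=max(cv2.findContours(m.astype(np.uint8),0,1)[0],key=cv2.contourArea); print("form",cv2.minAreaRect(c))
for uv,z,n in(((253,249),.033,"knob"),((230,272),.106,"glue"),((246,220),.083,"corr"),((323,177),.04,"roll")): print(n,onz(t,uv,z))
E
```

```text
stamp 278 280.2338129496403 253.15827338129498 271 290 244 263
[0.52194297 0.17562008 0.04918146] 0.08662728248574525 277
stamp 590 258.9 242.7915254237288 248 271 221 260
[0.51681946 0.17047138 0.04727793] 0.08395873196825065 588
221 255 261; 222 255 262; 223 253 262; 224 252 264; 225 252 264; 226 252 265; 227 251 265; 228 251 265; 229 251 265; 230 251 265; 231 252 265; 232 252 264; 233 253 264; 234 253 264; 235 254 264; 236 254 263; 237 254 263; 238 254 263; 239 255 262; 240 255 263; 241 255 263; 242 254 264; 243 254 264; 244 254 265; 245 253 266; 246 251 268; 247 250 269; 248 249 270; 249 248 271; 250 248 271; 251 248 270; 252 248 270; 253 249 270; 254 249 270; 255 249 269; 256 249 269; 257 250 269; 258 251 267; 259 253 266; 260 256 264; ring ((423.82781982421875, 222.90286254882812), (28.202953338623047, 28.883392333984375), 44.372684478759766) [ 0.58000176 -0.12422203  0.056     ]
ring ((412.54986572265625, 311.226318359375), (33.56239700317383, 43.78425598144531), 86.71505737304688) [ 0.57866384 -0.12304002  0.056     ]
plane [ 0.58690967 -0.10139084  0.0591219 ] [-0.25983089 -0.02321341  0.96537508] 15.12144044388405 5.1052770699683085
plane [ 0.57861332 -0.11187014  0.0572817 ] [-0.25583795 -0.03028886  0.96624507] 14.929164877155545 6.751863994931853
form ((413.5, 220.5), (65.0, 61.0), 90.0)
knob [0.53285435 0.2348492  0.033     ]
glue [0.48223381 0.26978643 0.106     ]
corr [0.58827934 0.24191881 0.083     ]
roll [0.68410005 0.08420357 0.04      ]
```

```bash
python3 - <<'E'
from h import *
t=dict(np.load("top0.npz"));s=dict(np.load("scene0.npz"))
a=cv2.resize(t["color"][185:310,190:460],None,fx=2.9,fy=2.9,interpolation=2);b=cv2.resize(s["color"][190:290,180:320],None,fx=2.2,fy=2.2,interpolation=2)
c=np.zeros((a.shape[0]+b.shape[0],a.shape[1],3),np.uint8);c[:a.shape[0]]=a;c[a.shape[0]:,:b.shape[1]]=b
cv2.imwrite("pics/c1.png",c[:,:,::-1]);print(c.shape)
E
```

```text
(582, 783, 3)
```

View pics/c1.png

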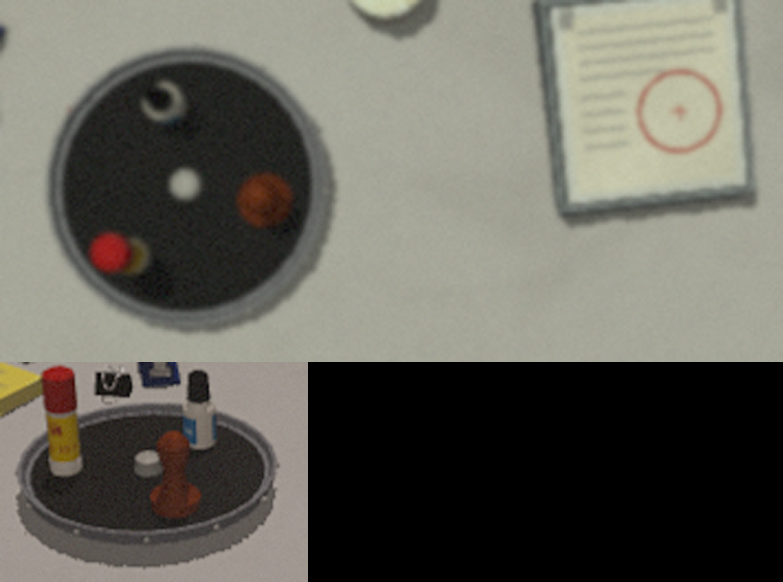

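```bash
cat >> h.py <<'E'
from scipy.spatial.transform import Rotation as Ro
def plan(p0,R0,p1,R1):
    "row numbers from commanded pose 0 to 1"
    return np.degrees((R0.inv()*R1).as_rotvec()).round(1),(R0.inv().apply(np.array(p1)-p0)*1000).round(1)
def down(a): # tool pointing down, closing axis y at world angle a (deg)
    y=np.array([np.cos(np.radians(a)),np.sin(np.radians(a)),0]);z=np.array([0,0,-1.]);return Ro.from_matrix(np.c_[np.cross(y,z),y,z])
E
python3 - <<'E'
from h import *
t=dict(np.load("top0.npz"));s=dict(np.load("scene0.npz"))
print("knob scene",onz(s,(258.2,228.5),.066),"foot scene",onz(s,(259.5,252.5),.028),"foot top",onz(t,(280.7,253.5),.03))
print("knob tri",tri(t,(281.0,253.8),s,(258.2,228.5)))
c=(190+185/2.9,185+185/2.9);print(c,onz(t,c,.033), onz(t,(190+264.5/2.9,185+199/2.9),.066), "rim",onz(t,(190+190/2.9,185+188/2.9),.02))
P=cloud(s,box(s,251,266,221,238));P=P[(P[:,2]>.05)&(P[:,2]<.09)];print("knobcloud",P.mean(0),len(P))
p0=np.array([.189,.517,.206]);R0=Ro.from_euler('xyz',[np.pi,0,2.7918])
for a in(-13,167):print(plan(p0,R0,[.518,.172,.16],down(a)))
E
```

```text
knob scene [0.52483751 0.18361078 0.066     ] foot scene [0.51748173 0.1708927  0.028     ] foot top [0.52261781 0.17642515 0.03      ]
knob tri (array([0.51839377, 0.17220657, 0.07346076]), np.float64(0.001253746393368286))
(253.79310344827587, 248.79310344827587) [0.53326834 0.23316595 0.033     ] [0.51981174 0.17212149 0.066     ] rim [0.532033  0.2313132 0.02     ]
knobcloud [0.51719286 0.17189069 0.07253078] 215
(array([ 0., -0., 83.]), array([-427.3, -211.4,   46. ]))
(array([  0.,   0., -97.]), array([-427.3, -211.4,   46. ]))
```

Emit:
arm_command(targets=[0,0,83,-429,-209,46,-1,0,0,83,-429,-209,46,-1,0,0,83,-429,-209,46,-1,0,0,83,-429,-209,46,-1,0,0,83,-429,-209,46,-1,0,0,83,-429,-209,46,-1,0,0,83,-429,-209,46,-1,0,0,83,-429,-209,46,-1,0,0,83,-429,-209,46,-1,0,0,83,-429,-209,46,-1,0,0,83,-429,-209,46,-1,0,0,83,-429,-209,46,-0.3,0,0,83,-429,-209,46,-0.3,0,0,83,-429,-209,46,-0.3,0,0,83,-429,-209,46,-0.3,0,0,83,-429,-209,46,-0.3,0,0,83,-429,-209,46,-0.3])

```text
time: 1.8
tool_pos: [0.5197, 0.1738, 0.1597]
ee_rot: [3.141, -0.0, 1.344]
wrist_force: [-0.5, -0.4, 0.8]
width: 0.0608
finger_force: 0.0
```

```bash
python3 - <<'E'
from bench import robot
from h import *
s=robot.snapshot("scene");np.savez("scene1.npz",**s);cv2.imwrite("pics/s1.png",cv2.resize(s["color"][60:300,140:380],(600,600))[:,:,::-1])
o=robot.get_obs();print(o["tool_pos"],o["ee_rot"],o["width"],o["wrist_force"],o["joint_positions"])
p0=np.array([.189,.517,.206]);R0=Ro.from_euler('xyz',[np.pi,0,2.7918]);print(p0+R0.apply([-.429,-.209,.046]))
E
```

```text
[0.5197324  0.17369054 0.15965202] [ 3.14131848e+00 -2.09237246e-04  1.34388213e+00] 0.06122144133189913 [-0.41314395 -0.12946179  0.20573614] [2.19006430e-01 9.58369692e-02 1.45210604e+00 7.05445813e-05
 1.59331203e+00 4.45922256e-01]
[0.52039645 0.17363665 0.16      ]
```

View pics/s1.png

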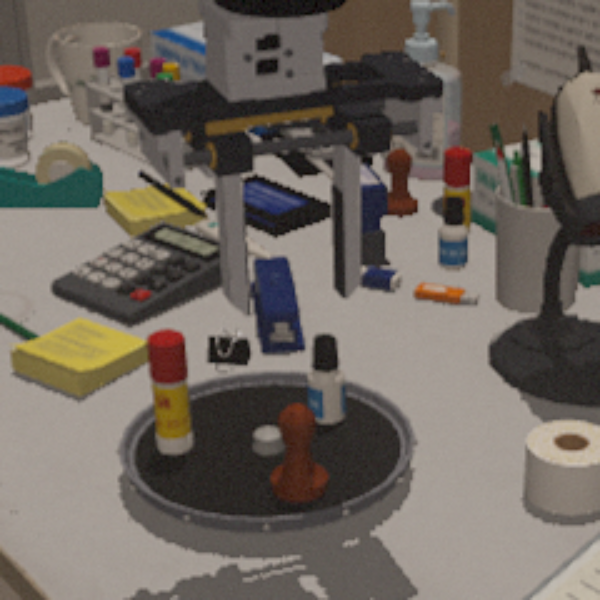

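The fingers' midpoint (297,290) lies straight above the stamp knob (296,425), and the tray hasn't turned. I'll go down and grip.

Emit:
arm_command(targets=[0,0,0,0,0,20,-0.3,0,0,0,0,0,40,-0.3,0,0,0,0,0,60,-0.3,0,0,0,0,0,80,-0.3,0,0,0,0,0,95,-0.3,0,0,0,0,0,105,-0.3,0,0,0,0,0,113,-0.3,0,0,0,0,0,113,-0.3,0,0,0,0,0,113,-0.1,0,0,0,0,0,113,0.1,0,0,0,0,0,113,0.2,0,0,0,0,0,113,0.3,0,0,0,0,0,113,0.4,0,0,0,0,0,113,0.5,0,0,0,0,0,113,0.6,0,0,0,0,0,113,1,0,0,0,0,0,113,1,0,0,0,0,0,113,1,0,0,0,0,0,113,1,0,0,0,0,0,113,1])

```text
time: 3.85
tool_pos: [0.52, 0.1734, 0.0466]
ee_rot: [3.141, -0.0, 1.343]
wrist_force: [0.0, -1.3, 0.0]
width: 0.0224
finger_force: 30.0
```

Emit:
arm_command(targets=[0,0,0,0,0,-5,1,0,0,0,0,0,-15,1,0,0,0,0,0,-30,1,0,0,0,0,0,-50,1,0,0,0,0,0,-70,1,0,0,0,0,0,-90,1,0,0,0,0,0,-110,1,0,0,0,0,0,-120,1,0,0,0,0,0,-123,1,0,0,0,0,0,-123,1,0,0,0,0,0,-123,1,0,0,0,0,0,-123,1])

```text
time: 5.05
tool_pos: [0.5192, 0.1732, 0.1681]
ee_rot: [-3.139, 0.001, 1.343]
wrist_force: [0.3, 0.2, -0.5]
width: 0.0219
finger_force: 30.0
```

```bash
python3 - <<'E'
from bench import robot
from h import *
s=robot.snapshot("scene");np.savez("scene2.npz",**s);cv2.imwrite("pics/s2.png",cv2.resize(s["color"][120:280,180:340],(600,600),interpolation=0)[:,:,::-1])
o=robot.get_obs();print(o["tool_pos"],o["ee_rot"],o["width"],o["wrist_force"])
# expected axis of tool in scene image
Ti=np.linalg.inv(s["T"])
for dz in(0,.019,-.009,-.029):
    p=Ti@np.r_[o["tool_pos"]+[0,0,dz],1];print(dz,p[0]/p[2]*s["fx"]+s["cx"],p[1]/p[2]*s["fy"]+s["cy"])
h=cv2.cvtColor(s["color"],cv2.COLOR_RGB2HSV).astype(int)
m=((h[...,0]<14)|(h[...,0]>168))&(h[...,1]>90)&(h[...,2]>40)&box(s,230,290,140,235)
v,u=np.nonzero(m)
for r in np.unique(v):print(r,u[v==r].min(),u[v==r].max(),end='; ')
E
```

```text
[0.51929719 0.17320228 0.16823685] [-3.13950254e+00  9.48040574e-04  1.34316446e+00] 0.022476374497116394 [ 0.10014123 -0.12702355 -1.46048273]
0 256.6133698384987 175.39164948553434
0.019 256.1672000719344 164.17700561917474
-0.009 256.82154717246 180.6242645939068
-0.029 257.27706126987607 192.0737817092538
153 252 255; 154 252 258; 155 251 259; 156 251 261; 157 251 262; 158 251 262; 159 251 263; 160 251 263; 161 251 263; 162 251 262; 163 252 262; 164 252 262; 165 251 262; 166 252 262; 167 252 261; 168 252 261; 169 252 261; 170 252 260; 171 252 260; 172 252 259; 173 252 259; 174 252 260; 175 252 260; 176 252 260; 177 252 261; 178 252 261; 179 252 261; 180 250 261; 181 249 262; 182 247 265; 183 245 266; 184 244 267; 185 244 267; 186 244 267; 187 244 267; 188 244 267; 189 245 267; 190 245 267; 191 245 267; 192 245 266; 193 246 264; 194 248 262; 195 252 258; 196 252 252; 216 246 246; 224 236 236;
```

View pics/s2.png

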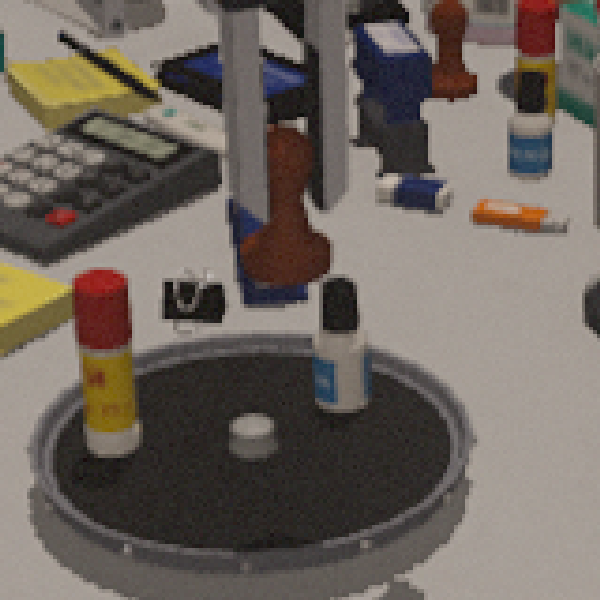

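The stamp is held upright, with its knob at (290,155) in the crop and its foot at (285,255). The glue and the corrector are still standing on the tray.

```bash
cat >> h.py <<'E'
psi=np.radians(5.5)
n=np.array([-np.sin(np.radians(15))*np.cos(psi),-np.sin(np.radians(15))*np.sin(psi),np.cos(np.radians(15))])
mark=np.array([.5793,-.1236,.056])
tilt=Ro.from_rotvec(np.radians(15)*np.array([np.sin(psi),-np.cos(psi),0]))
R0=Ro.from_euler('xyz',[np.pi,0,2.7918])*Ro.from_rotvec([0,0,np.radians(83)])
R1=tilt*R0
E
python3 - <<'E'
from h import *
p0=np.array([.5204,.1736,.170]);print(tilt.apply([0,0,1]),n,R1.apply([0,0,1]))
print(plan(p0,R0,mark+n*(.029+.04),R1))
E
```

```text
[-0.25762749 -0.02480671  0.96592583] [-0.25762749 -0.02480671  0.96592583] [ 0.25762749  0.02480671 -0.96592583]
(array([-14.2,   4.8,  -0. ]), array([-281.9,  107.5,   47.4]))
```

Emit:
arm_command(targets=[0,0,0,-15,6,0,1,0,0,0,-40,15,0,1,-1,0.4,0,-70,27,5,1,-3,1,0,-100,38,10,1,-5,1.7,0,-130,50,15,1,-7,2.4,0,-160,61,20,1,-9,3,0,-190,72,25,1,-11,3.7,0,-220,84,32,1,-13,4.4,0,-245,93,40,1,-14.2,4.8,0,-265,101,45,1,-14.2,4.8,0,-277,105.5,47.4,1,-14.2,4.8,0,-281.9,107.5,47.4,1,-14.2,4.8,0,-281.9,107.5,47.4,1,-14.2,4.8,0,-281.9,107.5,47.4,1,-14.2,4.8,0,-281.9,107.5,47.4,1,-14.2,4.8,0,-281.9,107.5,47.4,1])

```text
time: 6.7
tool_pos: [0.5612, -0.1247, 0.1223]
ee_rot: [2.893, -0.083, 1.355]
wrist_force: [0.4, 0.1, -0.8]
width: 0.022
finger_force: 30.0
```

```bash
python3 - <<'E'
from bench import robot
from h import *
o=robot.get_obs();print(o["tool_pos"],o["ee_rot"],o["width"],o["wrist_force"])
Rm=Ro.from_euler('xyz',o["ee_rot"]);print("tgt",mark+n*.069,"zmeas",Rm.apply([0,0,-1]))
face=o["tool_pos"]+Rm.apply([0,0,.029])
A={}
for nm in("scene","top"):
    s=robot.snapshot(nm);np.savez(nm+"3.npz",**s);Ti=np.linalg.inv(s["T"])
    def px(p):
        q=Ti@np.r_[p,1];return (q[:2]/q[2]*[s["fx"],s["fy"]]+[s["cx"],s["cy"]]).round(1)
    print(nm,"face",px(face),"foottop",px(face+n*.02),"ring",px(mark))
    # predicted outline of foot cylinder
    a=R1.apply([1,0,0]);b=R1.apply([0,1,0]);th=np.linspace(0,6.28,60)
    pts=np.array([px(face+n*h_+.0195*(np.cos(k)*a+np.sin(k)*b)) for h_ in(0,.012) for k in th])
    print("pred outline",pts.min(0),pts.max(0))
    h=cv2.cvtColor(s["color"],cv2.COLOR_RGB2HSV).astype(int);c=px(face).astype(int)
    m=((h[...,0]<14)|(h[...,0]>168))&(h[...,1]>110)&(h[...,2]>20)&(h[...,2]<170)&box(s,c[0]-25,c[0]+25,c[1]-45,c[1]+20)
    v,u=np.nonzero(m);
    if len(v):print([(int(r),int(u[v==r].min()),int(u[v==r].max())) for r in np.unique(v)])
    A[nm]=cv2.resize(s["color"][c[1]-60:c[1]+40,c[0]-65:c[0]+65],None,fx=3,fy=3,interpolation=0)
cv2.imwrite("pics/s3.png",np.hstack(list(A.values()))[:,:,::-1])
E
```

```text
[ 0.5612417  -0.12467841  0.1223438 ] [ 2.89288269 -0.08301474  1.35501436] 0.02197554404949744 [ 0.43965301  0.05554326 -0.760522  ]
tgt [ 0.5615237  -0.12531166  0.12264888] zmeas [-0.25765304 -0.02579994  0.96589299]
scene face [410.5 291.5] foottop [409.4 281.2] ring [413.2 311.3]
pred outline [395.2 275. ] [425.1 302.3]
[(253, 405, 405), (254, 402, 409), (255, 402, 411), (256, 403, 412), (257, 403, 413), (258, 403, 414), (259, 403, 414), (260, 403, 414), (261, 403, 415), (262, 403, 414), (263, 404, 414), (264, 404, 414), (265, 404, 414), (266, 404, 414), (267, 404, 414), (268, 404, 413), (269, 404, 412), (270, 404, 412), (271, 405, 412), (272, 405, 412), (273, 405, 412), (274, 405, 411), (275, 405, 413), (276, 405, 415), (277, 405, 417), (278, 405, 419), (279, 406, 420), (280, 405, 421), (281, 406, 421), (282, 406, 421), (283, 395, 422), (284, 395, 422), (285, 395, 422), (286, 395, 422), (287, 395, 422), (288, 395, 422), (289, 396, 421), (290, 396, 421), (291, 396, 421), (292, 397, 421), (293, 398, 420), (294, 398, 419), (295, 399, 419), (296, 400, 419), (297, 402, 415), (298, 401, 412)]
top face [427.3 226.1] foottop [429.5 227.5] ring [423.5 223.2]
pred outline [417.6 216.4] [438.4 236.6]
[(218, 423, 429), (219, 421, 429), (220, 420, 429), (221, 420, 429), (222, 419, 428), (223, 419, 428), (224, 419, 428), (225, 419, 429), (226, 419, 430), (227, 419, 430), (228, 419, 431), (229, 419, 430), (230, 420, 430), (231, 421, 429), (232, 421, 429), (233, 422, 429)]
```

View pics/s3.png

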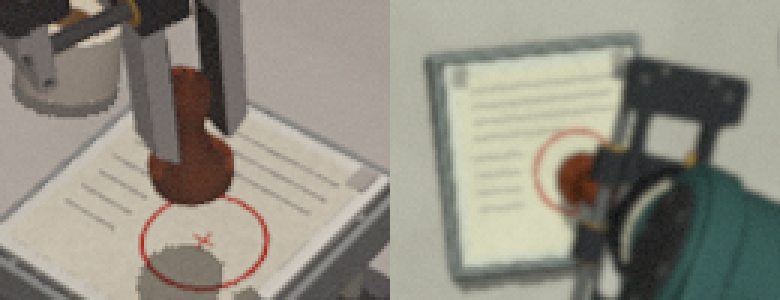

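The scene crop shows the stamp tilted with the slope, hovering above the ring (foot at (192,180), ring centre at (204,240)). The outline matches prediction within about 2 px. I'll go down by feel.

Emit:
arm_command(targets=[0,0,0,0,0,5,1,0,0,0,0,0,12,1,0,0,0,0,0,19,1,0,0,0,0,0,25,1,0,0,0,0,0,30,1,0,0,0,0,0,33,1,0,0,0,0,0,35,1,0,0,0,0,0,35,1,0,0,0,0,0,35,1,0,0,0,0,0,35,1])

```text
time: 7.8
tool_pos: [0.5702, -0.1248, 0.0887]
ee_rot: [2.892, -0.083, 1.354]
wrist_force: [0.6, 1.2, -0.9]
width: 0.0223
finger_force: 30.0
```

Emit:
arm_command(targets=[0,0,0,0,0,1,1,0,0,0,0,0,2,1,0,0,0,0,0,3,1,0,0,0,0,0,3,1,0,0,0,0,0,3,1])

```text
time: 8.3
tool_pos: [0.5708, -0.1245, 0.0853]
ee_rot: [2.893, -0.083, 1.353]
wrist_force: [-0.3, 0.2, -0.9]
width: 0.0222
finger_force: 30.0
```

Emit:
arm_command(targets=[0,0,0,0,0,1,1,0,0,0,0,0,2,1,0,0,0,0,0,2,1,0,0,0,0,0,2,1])

```text
time: 8.7
tool_pos: [0.5713, -0.1245, 0.0834]
ee_rot: [2.893, -0.083, 1.354]
wrist_force: [-0.3, 0.4, -1.2]
width: 0.022
finger_force: 30.0
```

Emit:
arm_command(targets=[0,0,0,0,0,1,1,0,0,0,0,0,2,1,0,0,0,0,0,2,1,0,0,0,0,0,2,1])

```text
time: 9.1
tool_pos: [0.5718, -0.1245, 0.0818]
ee_rot: [2.893, -0.083, 1.354]
wrist_force: [-1.7, -0.7, 1.8]
width: 0.0221
finger_force: 30.0
```

Emit:
arm_command(targets=[0,0,0,0,0,1,1,0,0,0,0,0,1.5,1,0,0,0,0,0,1.5,1,0,0,0,0,0,1.5,1])

```text
time: 9.5
tool_pos: [0.5722, -0.1245, 0.0803]
ee_rot: [2.893, -0.083, 1.354]
wrist_force: [-2.3, 0.2, 2.8]
width: 0.0222
finger_force: 30.0
```

Emit:
arm_command(targets=[0,0,0,0,0,0.8,1,0,0,0,0,0,1.5,1,0,0,0,0,0,1.5,1,0,0,0,0,0,1.5,1,0,0,0,0,0,1.5,1])

```text
time: 10.0
tool_pos: [0.5727, -0.1244, 0.0788]
ee_rot: [2.893, -0.083, 1.354]
wrist_force: [-3.8, -0.5, 4.7]
width: 0.0225
finger_force: 30.0
```

```bash
python3 - <<'E'
from bench import robot
from h import *
F=[]
A={}
for nm in("scene","top"):
    s=robot.snapshot(nm);np.savez(nm+"4.npz",**s)
    o=robot.get_obs();F.append(o["wrist_force"])
    c=(413,290) if nm=="scene" else (424,223)
    A[nm]=cv2.resize(s["color"][c[1]-50:c[1]+50,c[0]-65:c[0]+65],None,fx=3,fy=3,interpolation=2)
    if nm=="scene":
        h=cv2.cvtColor(s["color"],cv2.COLOR_RGB2HSV).astype(int)
        m=((h[...,0]<14)|(h[...,0]>168))&(h[...,1]>40)&(h[...,2]>60)&box(s,385,440,285,335)
        for r in range(296,334,2):
            u=np.nonzero(m[r])[0]; print(r,u.min() if len(u) else 0,u.max() if len(u) else 0,end='; ')
Rm=Ro.from_euler('xyz',o["ee_rot"]);print(o["tool_pos"],Rm.apply([0,0,-1]),o["width"],np.array(F)@n)
print("lateral",(R1.inv().apply(o["tool_pos"]-mark)*1000))
cv2.imwrite("pics/s4.png",np.hstack(list(A.values()))[:,:,::-1])
E
```

```text
296 407 415; 298 407 420; 300 408 426; 302 407 429; 304 396 431; 306 394 432; 308 393 433; 310 392 434; 312 391 434; 314 391 434; 316 391 434; 318 392 433; 320 393 432; 322 394 431; 324 396 429; 326 398 427; 328 402 423; 330 408 417; 332 0 0; [ 0.57266177 -0.12442219  0.07873125] [-0.25764367 -0.02539601  0.9659062 ] 0.022427543788688106 [5.44420547 5.46022109]
lateral [ -0.35566288  -0.48755989 -23.6872893 ]
```

View pics/s4.png

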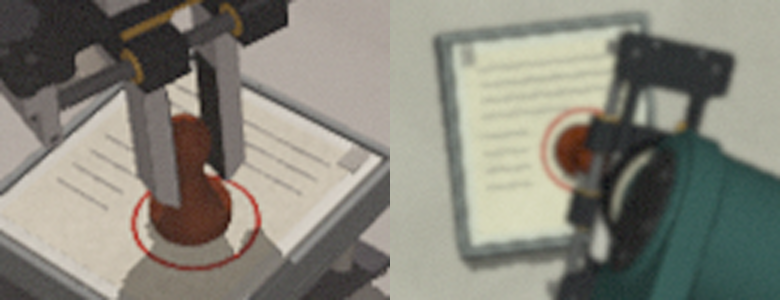

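The picture shows the stamp's foot flat inside the ring, at most about 4 mm off centre. The normal force is about 6 N, which puts the plate about half way. I'll hand it in.

```bash
python3 -c "
from bench import robot
print(robot.close_job())"
```

```text
the job is handed in; nothing more can be done
None
```

I handed in the job with the stamp gripped and pressed inside the red ring: about 6 N by the wrist force (plate roughly half way) and at most about 4–5 mm off centre by the pictures. The glue stick and correction bottle were upright when I last looked, after the lift. The move kept clear of the label roll, and the hand-in returned no verdict.

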